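# Stir two colours of clay beads together in a lidded pot

### The arm

A 7-joint arm with a two-finger parallel gripper is mounted at the origin on the work surface. World frame = base frame: x ahead of the robot, y to its left, z up, the work surface at z = 0. Lengths are in m, angles in rad, forces in N, time in s.
With the tool pointing down it reaches from about 0.4 to 0.85 m from the base axis. Payload 10.4 kg.
Tool frame: the origin (TCP) lies at the very end of the fingers, on their centre line; the grasp point (between the pads) lies 19 mm behind it; z points along the fingers, y is the direction in which the jaws open and shut (so a half turn about z gives the same grasp; the last joint's range is limited). The gripper opens to 85 mm and grips with 20 to 120 N. Pads are 22 mm wide; open, the fingers measure 114 mm over their backs; the gripper's body (76 mm by 85 mm) begins 54 mm behind the grasp point. The pads swing forward as they close: fully open they stand 13 mm farther back than shut.
Start: joints at [-1.265, 0.332, -0.065, 1.46, 0.022, 1.35, -0.088], TCP at [0.202, 0.592, 0.231] pointing down, gripper open.
Joint ranges: [-2.6, 2.6], [-0.5, 2.12], [-1.47, 1.34], [0.16, 2.42], [-1.27, 4.41], [0.06, 2.06], [-2.6, 2.6]. Speed limits (rad/s): [2.22, 2.22, 2.79, 2.79, 3.14, 3.14, 3.14].

### API

Orientations are given as a unit quaternion [w, x, y, z].
In Python, from station import observe, get_image, camera_params, close_job gives the robot as it stands.
- The arm moves only by the shell command python3 -m pendant 'ROWS' [FORCE]. ROWS is JSON, a list that holds one entry, the list of rows, each a list of 7 numbers: the turn, a rotation vector about the tool's x, y, z in degrees, then the shift along the tool's x, y, z in m, then the gripper command: -1 is fully open, 1 is shut, values between are in proportion. In form: [[[ax, ay, az, dx, dy, dz, jaw], ...]]. A call has 1 to 12 rows; each row shifts and turns the commanded pose from where the row before left it, along the tool's axes as they then stand; what a row does not reach is not made up. A row lasts 1/12 s, in which the tool goes at most 41.7 mm and 7.16 degrees, less where a joint would pass 70% of its speed; a pose out of reach is approached as far as the arm can. A call with a gripper value outside its range is refused whole. The fingers move at their own pace and stop on an object; FORCE is the grip in N (left out, the last holds). Time passes only in rows, so rows that do not move let the fingers close. It gives the time, the measured TCP pose, the force and the opening at its end, in the units of the state.
- observe(): the state, without advancing time (a new reading comes with each control period).
- get_image(name): name is "scene" or "side" or "wrist"; returns the picture (480x640x3 uint8, red, green, blue); there is no depth.
- camera_params(name): a dict with "intrinsics" (3x3 intrinsics, pixels), "k1" (the pictures are not rectified: a ray, as slopes to the right and down, at radius r is drawn at 1 + k1 r^2 times it, then the intrinsics apply), "R" (3x3) and "t" (3): a world point X has camera coordinates R X + t; the wrist camera has in their place "T_tool_cam" (4x4, takes a point from camera to tool coordinates, whose origin is the TCP and whose axes are the flange's). Camera axes: x right, y down, z forward; pixel columns grow to the right and rows downward; lengths in m; the calibration is good to about 2 mm. A picture is of the moment at which its call begins: read the wrist's pose just before it. camera_params takes no time and is no camera call.
- close_job(): hands the job in, once; it reports no verdict.
The state is a dict: "clock": time; "joint_positions": joint angles; "joint_velocities": joint speeds; "joint_efforts": joint torques, N m; "position": TCP position; "tcp_rot": TCP orientation; "contact_force": force on the tool from outside, world axes, zero at the start; "torque": the same for the moment, N m; "width": finger opening in m.
Only numpy, scipy, OpenCV 4.12 (cv2) and the standard library are available. Lean on these libraries where they do the work, as an engineer would, in place of code of your own. Each camera call takes 0.05 s, during which the arm holds its last target. There are 200 camera calls.

### The job

The red and the buff beads under the lid of the clay pot lie in two separate halves and are to be blended. Lift the lid off and set it the right way up on the round wooden bat, take the stirring stick from the tool block and stir the beads with it until every bead has one of the other colour right beside it, then stand the stick back in its hole and put the lid back on the pot, fully home. Keep every bead in the pot and let only the stick touch them, do not drop the lid or the stick, and do not shove the pot or the mug, brush and beater about.

Things in the scene. Friction and masses are not known exactly. Their poses are not given: they have to be found in the camera images.
- pot: round brown clay pot, loose, 1.5 kg: 166 mm outside (lugs at its own +y, -y reach 99 mm out), rim 88 mm high and 152 mm inside. Inside it is a dish: floor 10 mm above its underside at the middle, 19 mm at 55 mm out, then steep to 44 mm at 73 mm out. Origin: centre of its underside, z up. At the start the red beads lie in its own +y half, the buff ones in its -y half
- lid: the pot's clay lid, 280 g: disc 170 mm wide; beneath it a locating rim 138 mm wide, 10 mm deep, enters the pot with 6 mm play; on top a straight round knob 31 mm wide, 24 to 62 mm above the origin. Origin: centre of the locating rim's underside, z up. Fully home: 78 mm above the pot's origin; standing on the bat: 20 mm above the bat's origin
- bat: round plywood bat (a potter's board) lying on the table, 200 mm in diameter, 20 mm thick, does not move. Origin: centre of its underside
- stand: beech tool block, 70 x 190 mm (its own x, y), 80 mm high, does not move. The stick stands in its hole; three short modelling tools stand in it at its own y = -5, -40 and -75 mm, none higher than 140 mm above the table. Origin: centre of its underside
- hole (a point): the middle of the mouth of the stick's hole in the tool block, 80 mm above the table: a round vertical hole 21 mm in diameter with a 3 mm chamfer, 65 mm deep, 55 mm from the block's centre along the block's own +y
- stick: wooden stirring stick, 210 mm long, 75 g: round shaft 16 mm wide; at the top a square grip 22 x 22 mm, from 150 to 210 mm above the foot, sides along its own x and y. Origin: centre of the foot, z along the stick to the grip. At the start it stands loosely upright in its hole (it may lean up to 0.08 rad), foot 15 mm and top 225 mm above the table
- red0: one of four round dark red clay beads, 32 mm in diameter with a hole through it, about 28 g, rolls freely; origin at its centre; its axes turn as it rolls
- red1: one of four round dark red clay beads, 32 mm in diameter with a hole through it, about 28 g, rolls freely; origin at its centre; its axes turn as it rolls
- red2: one of four round dark red clay beads, 32 mm in diameter with a hole through it, about 28 g, rolls freely; origin at its centre; its axes turn as it rolls
- red3: one of four round dark red clay beads, 32 mm in diameter with a hole through it, about 28 g, rolls freely; origin at its centre; its axes turn as it rolls
- buff0: one of four round pale buff clay beads, 32 mm in diameter with a hole through it, about 28 g, rolls freely; origin at its centre; its axes turn as it rolls
- buff1: one of four round pale buff clay beads, 32 mm in diameter with a hole through it, about 28 g, rolls freely; origin at its centre; its axes turn as it rolls
- buff2: one of four round pale buff clay beads, 32 mm in diameter with a hole through it, about 28 g, rolls freely; origin at its centre; its axes turn as it rolls
- buff3: one of four round pale buff clay beads, 32 mm in diameter with a hole through it, about 28 g, rolls freely; origin at its centre; its axes turn as it rolls
- mug: bystander: unfired clay mug with a handle, 82 mm in diameter, 92 mm high, loose; origin: centre of its underside
- brush: bystander: brush with a wooden handle, 170 mm long, lying loose on the table between the robot and the task's things
- beater: bystander: flat wooden clay beater, 170 mm long, 62 mm wide, 14 mm thick, lying loose on the table; origin: underside, near its middle
Things that resemble listed ones, but are neither listed nor needed, are in the scene too. What is shaped like the lid but orange is not meant.

How it is judged:
By the outcome, as a careful person would: the job done as asked, in the order asked, and still so for the second after the job is handed in, with the robot touching nothing.
It also fails if it takes over 72 s, if anything falls off the work surface, if the arm or the gripper's body presses on something with over 40 N, if the wrist force passes 120 N, or if a joint passes its speed limit or range.

## Working session

There is one attempt and no reset: what is moved stays moved. The work goes in short steps, Python scripts to look and compute and a shell command to move; the robot and the scene stay as the last step left them, time stands still between calls to the robot, and variables do not carry over. Pictures are saved under pics/ and viewed, about 8 in all and at most 12, crops included, and the job is handed in when it is done.

```bash
ls; mkdir -p pics
python3 - <<'E'
from station import *
import cv2,numpy as np
o=observe();print({k:np.round(v,3).tolist() for k,v in o.items()})
for n in ("scene","side","wrist"):
    c=camera_params(n);print(n,{k:np.round(v,3).tolist() for k,v in c.items()})
    cv2.imwrite(f"pics/{n}0.png",get_image(n)[:,:,::-1])
E
```

```text
pics
{'clock': 0.0, 'joint_positions': [-1.265, 0.333, -0.065, 1.461, 0.022, 1.35, -0.088], 'joint_velocities': [-0.0, -0.002, -0.001, -0.001, -0.002, 0.0, -0.0], 'joint_efforts': [0.002, -62.546, 0.05, -39.159, 0.016, 0.01, 0.0], 'position': [0.202, 0.591, 0.231], 'tcp_rot': [-0.0, 0.164, 0.987, -0.001], 'contact_force': [1.101, -0.261, 0.257], 'torque': [-0.014, -0.017, 0.01], 'width': 0.085}
scene {'intrinsics': [[443.901, 0.0, 318.479], [0.0, 443.901, 241.015], [0.0, 0.0, 1.0]], 'k1': -0.076, 'R': [[-0.426, 0.905, -0.005], [0.671, 0.312, -0.672], [-0.607, -0.29, -0.74]], 't': [0.205, -0.261, 1.385]}
side {'intrinsics': [[520.33, 0.0, 314.93], [0.0, 520.33, 230.259], [0.0, 0.0, 1.0]], 'k1': 0.042, 'R': [[0.996, -0.09, 0.021], [-0.028, -0.509, -0.86], [0.088, 0.856, -0.509]], 't': [-0.452, 0.081, 1.121]}
wrist {'intrinsics': [[398.414, 0.0, 316.599], [0.0, 398.414, 245.432], [0.0, 0.0, 1.0]], 'k1': -0.087, 'T_tool_cam': [[-0.001, -0.95, -0.312, 0.081], [1.0, -0.001, 0.0, -0.0], [-0.0, -0.312, 0.95, -0.142], [0.0, 0.0, 0.0, 1.0]]}
```

View pics/scene0.png

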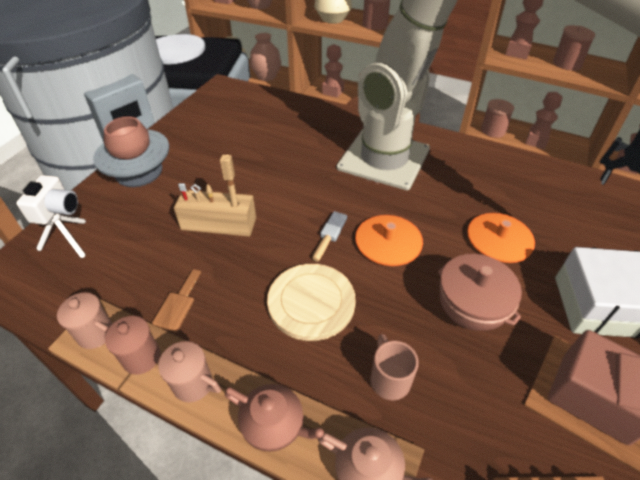

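View pics/side0.png

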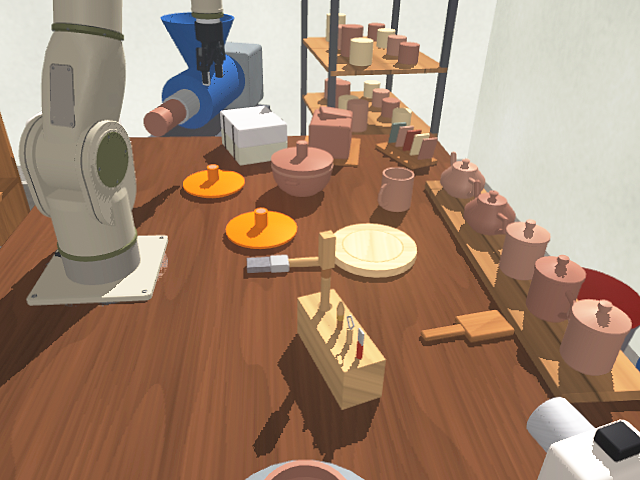

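The scene view shows the lidded pot at (480,290) with its knob at (485,270) and a lug at (516,320). The bat is at (311,300), the block at (215,213) with the stick's grip at (228,165), and the mug at (394,370). The side view has the knob at (302,147), the bat at (372,249) and the stick's grip at (327,250).

```bash
cat > h.py <<'E'
import numpy as np,cv2
from station import *
from scipy.spatial.transform import Rotation as Ro
def rot(o): w,x,y,z=o["tcp_rot"]; return Ro.from_quat([x,y,z,w])
def cam(n,o=None):
    c=camera_params(n);K=np.array(c["intrinsics"])
    if n=="wrist":
        o=o or observe();T=np.array(c["T_tool_cam"]);Rw=rot(o).as_matrix()
        Rc=Rw@T[:3,:3];p=Rw@T[:3,3]+np.array(o["position"])
    else: Rc=np.array(c["R"]).T;p=-Rc@np.array(c["t"])
    return K,c["k1"],Rc,p
def ray(C,uv):
    K,k,Rc,p=C
    q=cv2.undistortPoints(np.array([[uv]],float),K,np.array([k,0,0,0.]))[0,0]
    d=Rc@np.array([q[0],q[1],1]);return p,d/np.linalg.norm(d)
def plane(C,uv,z):
    p,d=ray(C,uv);return p+d*(z-p[2])/d[2]
def proj(C,X):
    K,k,Rc,p=C
    return cv2.projectPoints(np.array(X,float).reshape(-1,1,3),cv2.Rodrigues(Rc.T)[0],-Rc.T@p,K,np.array([k,0,0,0.]))[0][:,0]
def tri(A,a,B,b):
    p,d=ray(A,a);q,e=ray(B,b)
    s=np.linalg.lstsq(np.c_[d,-e],q-p,rcond=None)[0]
    x,y=p+s[0]*d,q+s[1]*e;return (x+y)/2,np.linalg.norm(x-y)
def shot(n,name):
    o=observe();im=np.ascontiguousarray(get_image(n)[:,:,::-1]);cv2.imwrite(f"pics/{name}.png",im);return o,im,cam(n,o)
def rel(o,X): return rot(o).inv().apply(np.array(X)-o["position"])
E
python3 - <<'E'
from h import *
S,D=cam("scene"),cam("side")
f=lambda v:np.round(v,3).tolist()
for n,a,b in [("knobtop",(485,268),(302,143)),("bat",(311,300),(372,248)),("sticktop",(227,157),(327,234)),("mugtop",(396,358),(397,174)),("stickbase",(233,205),(325,301))]:
    x,e=tri(S,a,D,b);print(n,f(x),f(e))
print("pot S/D",f(plane(S,(485,268),.14)),f(plane(D,(302,143),.14)))
print("lugs",f(plane(S,(516,321),.07)),f(plane(S,(445,261),.07)))
print("bat",f(plane(S,(311,298),.02)),f(plane(D,(372,248),.02)))
print("block top corners S",[f(plane(S,u,.08)) for u in [(175,204),(254,209),(183,193),(256,195)]])
print("block D",[f(plane(D,u,.08)) for u in [(298,303),(342,377),(383,357),(327,293)]])
for n,x in (("orange1",(390,240)),("orange2",(502,237)),("brush",(335,225)),("brush2",(318,256)),("beater",(175,308))): print(n,f(plane(S,x,.02)))
import cv2
a=cv2.imread("pics/scene0.png")[150:390,160:560];b=cv2.imread("pics/side0.png")[120:400,240:440]
cv2.imwrite("pics/c1.png",np.vstack([cv2.resize(a[:, :],None,fx=2,fy=2)]))
E
```

```text
knobtop [0.447, 0.362, 0.14] 0.005
bat [0.587, 0.03, 0.011] 0.001
sticktop [0.443, -0.253, 0.225] 0.005
mugtop [0.688, 0.257, 0.091] 0.003
stickbase [0.45, -0.252, 0.084] 0.007
pot S/D [0.443, 0.363, 0.14] [0.448, 0.357, 0.14]
lugs [0.493, 0.457, 0.07] [0.396, 0.281, 0.07]
bat [0.587, 0.031, 0.02] [0.584, 0.015, 0.02]
block top corners S [[0.51, -0.394, 0.08], [0.441, -0.199, 0.08], [0.467, -0.401, 0.08], [0.393, -0.221, 0.08]]
block D [[0.4, -0.246, 0.08], [0.454, -0.421, 0.08], [0.522, -0.385, 0.08], [0.454, -0.221, 0.08]]
orange1 [0.342, 0.135, 0.02]
orange2 [0.21, 0.395, 0.02]
brush [0.352, -0.013, 0.02]
brush2 [0.467, -0.008, 0.02]
beater [0.742, -0.234, 0.02]
```

View pics/c1.png

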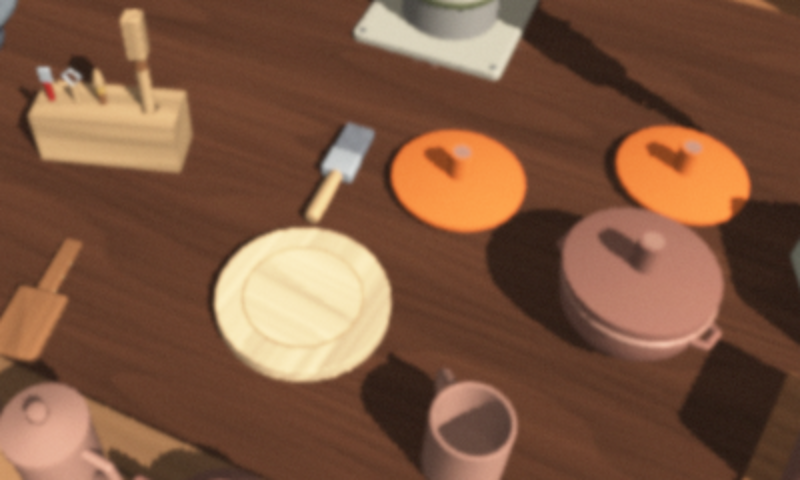

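Two lids are orange decoys. The pot's own lid is on the pot at about (0.446, 0.360), and the bat is at about (0.587, 0.030). I'll square the tool with the world axes, go above the knob and look.

```bash
python3 -m pendant '[[[0,0,-6.3,0,0,-0.01,-1],[0,0,-6.3,0,0,-0.01,-1],[0,0,-6.3,0,0,-0.01,-1],[0,0,0,-0.027,-0.0258,0,-1],[0,0,0,-0.027,-0.0258,0,-1],[0,0,0,-0.027,-0.0258,0,-1],[0,0,0,-0.027,-0.0258,0,-1],[0,0,0,-0.027,-0.0258,0,-1],[0,0,0,-0.027,-0.0258,0,-1],[0,0,0,-0.027,-0.0258,0,-1],[0,0,0,-0.027,-0.0258,0,-1],[0,0,0,-0.028,-0.0258,0,-1]]]' 60
python3 -m pendant '[[[0,0,0,0,0,0,-1],[0,0,0,0,0,0,-1]]]'
python3 - <<'E'
from h import *
o,im,C=shot("wrist","w1")
print(np.round(o["position"],4),rot(o).as_matrix().round(3).tolist())
# bat by mask in scene + side
for n,f in (("scene","scene0"),("side","side0")):
    b=cv2.imread(f"pics/{f}.png");m=cv2.inRange(cv2.cvtColor(b,cv2.COLOR_BGR2HSV),(18,40,170),(32,140,255))
    cs,_=cv2.findContours(m,0,1);c=max(cs,key=cv2.contourArea);P=np.array([plane(cam(n),u,.02)[:2] for u in c[:,0].astype(float)])
    h=cv2.minEnclosingCircle(P.astype(np.float32));print(n,cv2.contourArea(c),h)
E
```

```text
clock: 1.15
position: [0.4469, 0.3581, 0.2613]
tcp_rot: [-0.0, -0.001, 1.0, 0.0]
contact_force: [0.5, 0.9, -0.7]
width: 0.0852
clock: 1.32
position: [0.4478, 0.3574, 0.2611]
tcp_rot: [0.0, 0.002, 1.0, -0.0]
contact_force: [0.0, 0.3, -0.1]
width: 0.0855
[0.4478 0.3574 0.2611] [[-1.0, 0.004, 0.0], [0.004, 1.0, -0.001], [-0.0, -0.001, -1.0]]
scene 4957.5 ((0.5898665189743042, 0.032155416905879974), 0.10319273173809052)
side 2656.0 ((0.5745064616203308, 0.03539055958390236), 0.11384633183479309)
```

View pics/w1.png

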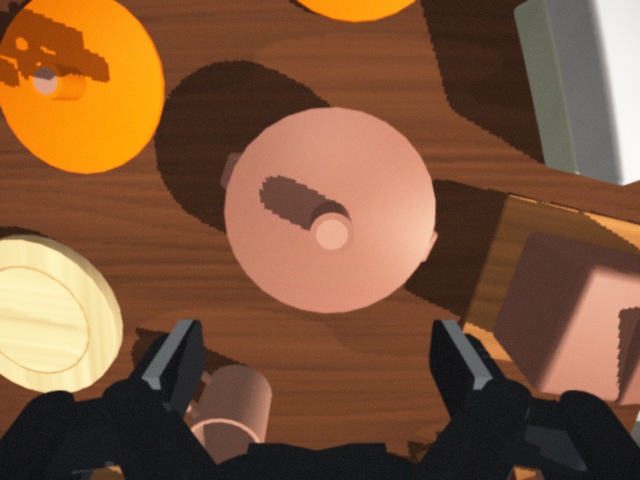

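The close view has the knob's top at (332,232) and the lid's disc centred at (330,210). The pot's lugs show at (230,170) and (430,247), and the bat is at lower left.

Run:
```python
from h import *
o=observe();C=cam("wrist",o)
print(plane(C,(332,232),.14),plane(C,(330,210),.10),"rel",rel(o,plane(C,(332,232),.14)))
print("lug",plane(C,(229,170),.07),plane(C,(431,247),.07))
b=cv2.imread("pics/scene0.png")
```

```text
[0.44208389 0.36997108 0.14      ] [0.43586464 0.36982732 0.1       ] rel [0.0041282  0.01082568 0.12107363]
lug [0.40836041 0.28623851 0.07      ] [0.47635851 0.46100804 0.07      ]
```

```bash
python3 -m pendant '[[[0,0,0,0.001,0.002,0.02,-1],[0,0,0,0.001,0.002,0.025,-1],[0,0,0,0.001,0.002,0.025,-1],[0,0,0,0.001,0.002,0.025,-1],[0,0,0,0.001,0.002,0.025,-1],[0,0,0,0,0,0.02,-1],[0,0,0,0,0,0.011,-1],[0,0,0,0,0,0,0],[0,0,0,0,0,0,0],[0,0,0,0,0,0,0],[0,0,0,0,0,0,0.15]]]' 40
python3 - <<'E'
from h import *
o,im,C=shot("wrist","w2")
E
```

```text
clock: 2.28
position: [0.4416, 0.3704, 0.1119]
tcp_rot: [0.001, -0.001, 1.0, 0.001]
contact_force: [0.2, 0.4, 0.0]
width: 0.0388
```

View pics/w2.png

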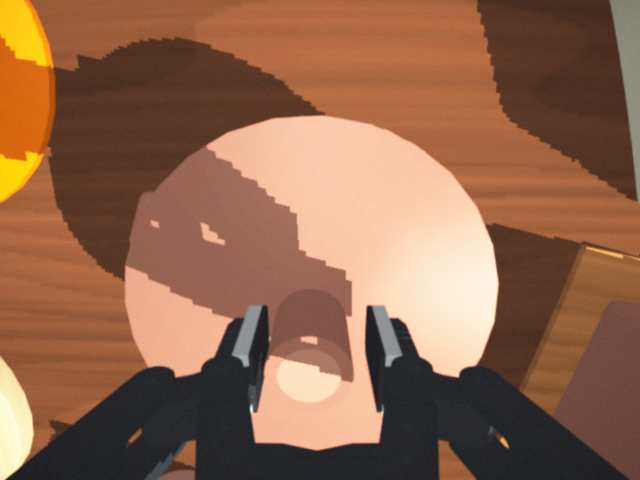

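The knob's top is at (309,375) and the finger centre at (317,375), so I'll shift 3 mm in -y, close and lift.

```bash
python3 - <<'E'
from h import *
o=observe();print(plane(cam("wrist",o),(309,375),.14))
E
python3 -m pendant '[[[0,0,0,0,-0.003,0,0.15],[0,0,0,0,0,0,0.5],[0,0,0,0,0,0,1],[0,0,0,0,0,0,1],[0,0,0,0,0,0,1],[0,0,0,0,0,-0.004,1],[0,0,0,0,0,-0.008,1],[0,0,0,0,0,-0.014,1],[0,0,0,0,0,-0.02,1],[0,0,0,0,0,-0.03,1],[0,0,0,0,0,-0.03,1],[0,0,0,0,0,-0.014,1]]]' 60
```

```text
[0.44463283 0.36777975 0.14      ]
clock: 3.33
position: [0.4417, 0.3672, 0.2347]
tcp_rot: [0.001, -0.001, 1.0, 0.002]
contact_force: [1.1, -0.2, -3.4]
width: 0.0297
```

```bash
python3 -m pendant '[[[0,0,0,-0.005,-0.012,0,1],[0,0,0,-0.011,-0.025,0,1],[0,0,0,-0.0145,-0.0335,0,1],[0,0,0,-0.0145,-0.0335,0,1],[0,0,0,-0.0145,-0.0335,0,1],[0,0,0,-0.0145,-0.0335,0,1],[0,0,0,-0.0145,-0.0335,0,1],[0,0,0,-0.0145,-0.0335,0,1],[0,0,0,-0.0145,-0.0335,0,1],[0,0,0,-0.0145,-0.0335,0,1],[0,0,0,-0.009,-0.022,0,1],[0,0,0,-0.004,-0.010,0,1]]]'
python3 -m pendant '[[[0,0,0,0,0,0.01,1],[0,0,0,0,0,0.02,1],[0,0,0,0,0,0.03,1],[0,0,0,0,0,0.03,1],[0,0,0,0,0,0.03,1],[0,0,0,0,0,0.02,1],[0,0,0,0,0,0.015,1],[0,0,0,0,0,0.01,1],[0,0,0,0,0,0,1]]]'
python3 - <<'E'
from h import *
o,im,C=shot("scene","s1");cv2.imwrite("pics/s1c.png",cv2.resize(im[180:400,220:560],None,fx=2,fy=2))
E
```

```text
clock: 4.33
position: [0.5865, 0.024, 0.2295]
tcp_rot: [-0.001, 0.002, 1.0, -0.001]
contact_force: [-0.6, -1.0, -4.0]
width: 0.0295
clock: 5.08
position: [0.5842, 0.0306, 0.0625]
tcp_rot: [-0.002, -0.001, 1.0, -0.0]
contact_force: [-0.5, 0.6, -4.4]
width: 0.0295
```

View pics/s1c.png

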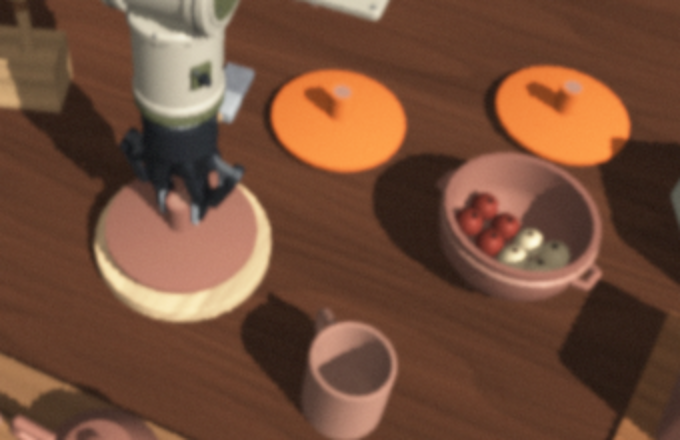

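The lid hovers centred over the bat at crop (180,235). The pot is open, with the red beads on its -y side at crop (487,222) and the buff ones at (533,248). I'll lower the lid until it touches.

```bash
python3 -m pendant '[[[0,0,0,0,0,0.003,1],[0,0,0,0,0,0.003,1],[0,0,0,0,0,0.002,1],[0,0,0,0,0,0,1]]]'
```

```text
clock: 5.47
position: [0.5865, 0.0299, 0.0574]
tcp_rot: [0.0, -0.001, 1.0, 0.0]
contact_force: [-0.3, -0.5, -3.8]
width: 0.0294
```

```bash
python3 -m pendant '[[[0,0,0,0,0,0.002,1],[0,0,0,0,0,0.001,1],[0,0,0,0,0,0,1]]]'; python3 -m pendant '[[[0,0,0,0,0,0.001,1],[0,0,0,0,0,0.001,1],[0,0,0,0,0,0,1]]]'
```

```text
clock: 5.72
position: [0.5865, 0.0298, 0.0543]
tcp_rot: [0.0, -0.001, 1.0, 0.0]
contact_force: [-0.4, 0.6, -3.6]
width: 0.0296
clock: 5.97
position: [0.5866, 0.0299, 0.054]
tcp_rot: [0.0, -0.001, 1.0, 0.0]
contact_force: [-8.1, 0.4, 14.0]
width: 0.0295
```

Contact at 14 N, so the lid is standing on the bat. Now release it, rise and head for the stick.

```bash
python3 -m pendant '[[[0,0,0,0,0,-0.001,1],[0,0,0,0,0,0,0.1],[0,0,0,0,0,0,-0.4],[0,0,0,0,0,0,-1],[0,0,0,0,0,0,-1],[0,0,0,0,0,-0.015,-1],[0,0,0,0,0,-0.03,-1],[0,0,0,0,0,-0.036,-1],[0,0,0,0,0,-0.036,-1],[0,0,0,0.010,-0.02,-0.03,-1],[0,0,0,0.0148,-0.0295,-0.02,-1],[0,0,0,0.0148,-0.0295,-0.02,-1]]]'
python3 -m pendant '[[[0,0,0,0.0148,-0.0295,-0.02,-1],[0,0,0,0.0148,-0.0295,-0.02,-1],[0,0,0,0.0148,-0.0295,-0.02,-1],[0,0,0,0.0148,-0.0295,-0.02,-1],[0,0,0,0.0148,-0.0295,-0.01,-1],[0,0,-6.5,0.0148,-0.0295,0,-1],[0,0,-6.5,0.010,-0.02,0,-1],[0,0,-6.5,0.002,-0.01,0,-1],[0,0,0,0,0,0,-1],[0,0,0,0,0,0,-1]]]'
python3 - <<'E'
from h import *
o,im,C=shot("wrist","w3");print(np.round(o["position"],4),rot(o).as_matrix().round(3).tolist())
E
```

```text
clock: 6.97
position: [0.5468, -0.0496, 0.2419]
tcp_rot: [0.001, -0.001, 1.0, 0.0]
contact_force: [1.9, -0.9, -0.3]
width: 0.0855
clock: 7.8
position: [0.451, -0.2575, 0.3302]
tcp_rot: [-0.0, -0.168, 0.986, 0.0]
contact_force: [-0.2, 0.6, 0.1]
width: 0.0854
[ 0.451  -0.2575  0.3302] [[-0.944, -0.331, -0.0], [-0.331, 0.944, 0.0], [0.0, 0.0, -1.0]]
```

View pics/w3.png

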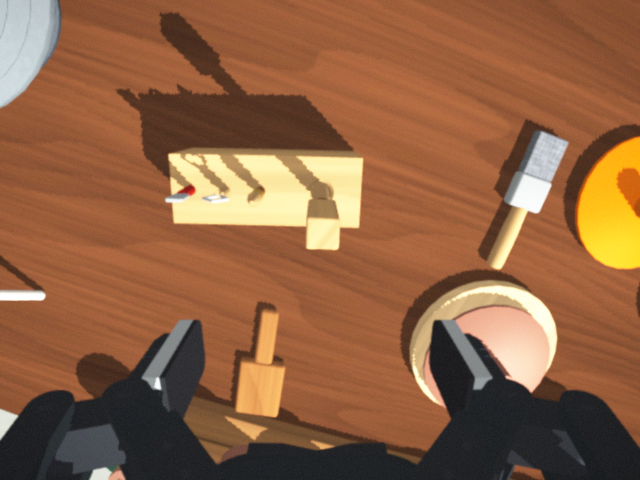

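The block is aligned with the image to about 1°: its top-face corners are at (172,152), (362,157), (358,227) and (173,224). The stick's square top is at (322,236), with sides parallel to the image, and its shaft enters the hole at about (322,190).

Run:
```python
from h import *
o=observe();C=cam("wrist",o)
t=plane(C,(322,236),.225);h=plane(C,(322,190),.08)
cs=[plane(C,u,.08) for u in [(172,152),(362,157),(358,227),(173,224)]]
c=np.mean(cs,0);v=(cs[1]+cs[2]-cs[0]-cs[3]);v/=np.linalg.norm(v);print("top",t,"hole eye",h,"block",c,v,"hole",c+.055*v)
print("rel top",rel(o,t),"rel hole",rel(o,h),rel(o,c+.055*v),"axisdir tool",rot(o).inv().apply(v))
```

```text
top [ 0.44434844 -0.25482043  0.225     ] hole eye [ 0.44003786 -0.25425683  0.08      ] block [ 0.45908801 -0.30702516  0.08      ] [-0.30755756  0.95152948  0.        ] hole [ 0.44217234 -0.25469104  0.08      ]
rel top [0.00596166 0.00398576 0.10506058] rel hole [0.0098201  0.00587472 0.25006211] [0.00795018 0.0047576  0.25006128] axisdir tool [-2.52027104e-02  9.99682242e-01  4.89076553e-04]
```

```bash
python3 -m pendant '[[[0,0,1.4,0.003,0.002,0.02,-1],[0,0,0,0.003,0.002,0.03,-1],[0,0,0,0,0,0.03,-1],[0,0,0,0,0,0.03,-1],[0,0,0,0,0,0.025,-1],[0,0,0,0,0,0.019,-1],[0,0,0,0,0,0,0],[0,0,0,0,0,0,0.6],[0,0,0,0,0,0,1],[0,0,0,0,0,0,1],[0,0,0,0,0,0,1],[0,0,0,0,0,0,1]]]' 60
```

```text
clock: 8.85
position: [0.4447, -0.2559, 0.1776]
tcp_rot: [0.001, -0.158, 0.987, -0.0]
contact_force: [-0.3, 1.6, 6.8]
width: 0.0216
```

```bash
python3 -m pendant '[[[0,0,0,0,0,-0.005,1],[0,0,0,0,0,-0.012,1],[0,0,0,0,0,-0.02,1],[0,0,0,0,0,-0.03,1],[0,0,0,0,0,-0.03,1],[0,0,0,0,0,-0.03,1],[0,0,0,0,0,-0.015,1],[0,0,0,0,0,0,1]]]' 80
python3 - <<'E'
from h import *
o,im,C=shot("side","d2");cv2.imwrite("pics/d2c.png",cv2.resize(im[150:400,220:460],None,fx=2,fy=2))
E
```

```text
clock: 9.52
position: [0.445, -0.2565, 0.3222]
tcp_rot: [0.003, -0.158, 0.987, -0.001]
contact_force: [-0.2, -1.5, -0.6]
width: 0.0211
```

View pics/d2c.png

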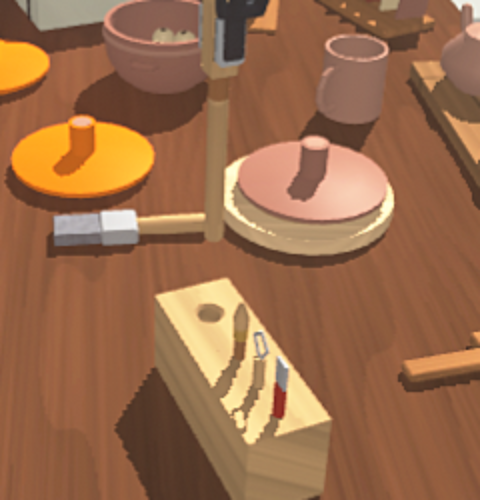

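The stick hangs upright and clear of the block, with its foot at crop (214,240) and the empty hole at crop (210,312). I'll turn back square and carry it over the pot.

```bash
python3 - <<'E'
from h import *
o=observe();D=cam("side")
print("hole",plane(D,(220+210/2,150+312/2),.08),"foot",plane(D,(220+214/2,150+238/2),o["position"][2]-.162))
S=cam("scene")
for u in [(485,205),(470,222),(505,226),(490,242),(530,240),(514,255),(555,255)]: print(plane(S,(220+u[0]/2,180+u[1]/2),.032).round(3))
E
python3 -m pendant '[[[0,0,6.1,0,0,-0.005,1],[0,0,6.1,0,0,-0.005,1],[0,0,6.1,0,0.01,0,1],[0,0,0,0,0.02,0,1],[0,0,0,0,0.033,0,1],[0,0,0,0,0.033,0,1],[0,0,0,0,0.033,0,1],[0,0,0,0,0.033,0,1],[0,0,0,0,0.033,0,1],[0,0,0,0,0.033,0,1],[0,0,0,0,0.033,0,1],[0,0,0,0,0.033,0,1]]]'
python3 -m pendant '[[[0,0,0,0,0.033,0,1],[0,0,0,0,0.033,0,1],[0,0,0,0,0.033,0,1],[0,0,0,0,0.033,0,1],[0,0,0,0,0.033,0,1],[0,0,0,0,0.033,0,1],[0,0,0,0,0.033,0,1],[0,0,0,0,0.033,0,1],[0,0,0,0,0.033,0,1],[0,0,0,0,0.02,0,1],[0,0,0,0,0.011,0,1],[0,0,0,0,0,0,1]]]'
python3 - <<'E'
from h import *
o,im,C=shot("wrist","w4");print(np.round(o["position"],4))
E
```

```text
hole [ 0.44624073 -0.25738948  0.08      ] foot [ 0.4471396  -0.25786665  0.15790757]
[0.408 0.333 0.032]
[0.44  0.323 0.032]
[0.428 0.361 0.032]
[0.457 0.35  0.032]
[0.436 0.391 0.032]
[0.463 0.379 0.032]
[0.444 0.421 0.032]
clock: 10.57
position: [0.4427, 0.0396, 0.3271]
tcp_rot: [-0.001, 0.001, 1.0, -0.0]
contact_force: [-0.5, -0.6, -0.6]
width: 0.0217
clock: 11.57
position: [0.4433, 0.368, 0.3264]
tcp_rot: [-0.001, -0.0, 1.0, -0.001]
contact_force: [0.0, 0.5, -1.3]
width: 0.0209
[0.4433 0.368  0.3264]
```

View pics/w4.png

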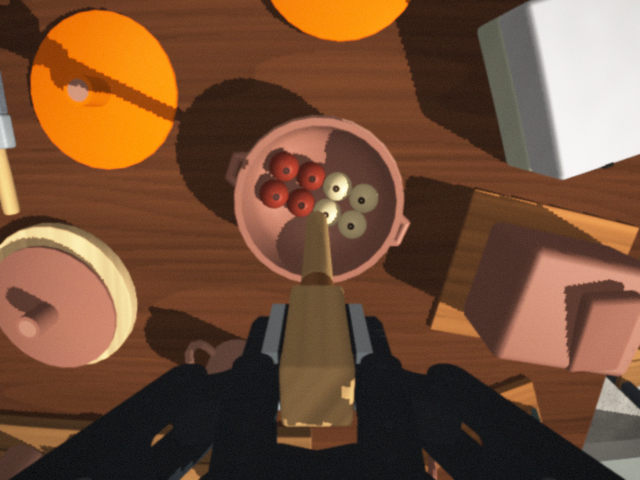

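The open pot's rim is centred at about (320,200). The reds are at (285,166), (312,178), (274,194) and (301,203), the buffs at (336,186), (361,198), (327,212) and (350,224), and the stick's foot shows at (318,215).

Run:
```python
from h import *
o=observe();C=cam("wrist",o)
print("rim L/R/T",[plane(C,u,.088).round(4) for u in [(235,200),(407,200),(320,116),(320,200)]],"foot",plane(C,(318,215),.164).round(4))
c=np.array([.444,.3675])
for n,u in zip("RRRRBBBB",[(285,166),(312,178),(274,194),(301,203),(336,186),(361,198),(327,212),(350,224)]):
    p=plane(C,u,.03);print(n,p.round(3),((p[:2]-c)*1000).round())
im=cv2.imread("pics/w4.png");hs=cv2.cvtColor(im,cv2.COLOR_BGR2HSV)
for u in [(285,166),(312,178),(274,194),(301,203),(336,186),(361,198),(327,212),(350,224),(260,220),(320,250),(380,180),(310,130)]: print(u,hs[u[1]+4,u[0]+4],hs[u[1]-3,u[0]-3])
```

```text
rim L/R/T [array([0.4412, 0.2863, 0.088 ]), array([0.4415, 0.4542, 0.088 ]), array([0.363 , 0.3692, 0.088 ]), array([0.4416, 0.3693, 0.088 ])] foot [0.438  0.3672 0.164 ]
R [0.416 0.331 0.03 ] [-28. -36.]
R [0.429 0.361 0.03 ] [-15.  -7.]
R [0.446 0.318 0.03 ] [  2. -49.]
R [0.457 0.348 0.03 ] [ 13. -19.]
B [0.438 0.387 0.03 ] [-6. 20.]
B [0.451 0.416 0.03 ] [ 7. 48.]
B [0.467 0.378 0.03 ] [23. 10.]
B [0.481 0.404 0.03 ] [37. 36.]
(285, 166) [  6 141 137] [  5 183 148]
(312, 178) [  5 174 205] [  3 172 160]
(274, 194) [  4 126 121] [  3 179 144]
(301, 203) [  5 159 204] [  4 175 144]
(336, 186) [ 25  51 250] [ 20  84 207]
(361, 198) [ 20  88 136] [ 21  86 142]
(327, 212) [ 27  23 254] [ 21  83 219]
(350, 224) [ 20  86 131] [ 20  84 145]
(260, 220) [  8 123 187] [  7 124 179]
(320, 250) [ 16 127 116] [ 16 133 102]
(380, 180) [  6 116  75] [  8 123  89]
(310, 130) [  8 123 186] [  7 122 161]
```

The first free spot for the foot is 38 mm from the pot's centre towards the robot, so I'll lower it there.

```bash
cat > beads.py <<'E'
from h import *
from scipy.ndimage import label
c0=np.array([.443,.3685])
def beads(n="scene",name="b",z=.032):
    o,im,C=shot(n,name)
    hs=cv2.cvtColor(cv2.GaussianBlur(im,(3,3),0),cv2.COLOR_BGR2HSV);a=[]
    a=np.linspace(0,6.28,60);rim=proj(C,[[c0[0]+.073*np.cos(t),c0[1]+.073*np.sin(t),.06] for t in a])
    pm=np.zeros(im.shape[:2],np.uint8);cv2.fillPoly(pm,[rim.astype(np.int32)],255)
    red=cv2.inRange(hs,(0,135,60),(8,255,255))&pm
    buf=cv2.inRange(hs,(14,0,100),(40,112,255))&pm
    for k,m in (("R",red),("B",buf)):
        m=cv2.morphologyEx(m,cv2.MORPH_OPEN,np.ones((2,2)))
        N,l,st,ce=cv2.connectedComponentsWithStats(m)
        for i in range(1,N):
            if st[i,4]>15: print(k,"area",st[i,4],"box",st[i,2:4],"px",ce[i].round(),"off",((plane(C,ce[i],z)[:2]-c0)*1000).round())
E
python3 -m pendant '[[[0,0,0,0.013,0.003,0.02,1],[0,0,0,0.013,0.003,0.03,1],[0,0,0,0.012,0.0025,0.03,1],[0,0,0,0,0,0.02,1],[0,0,0,0,0,0.015,1],[0,0,0,0,0,0.012,1],[0,0,0,0,0,0.008,1],[0,0,0,0,0,0.006,1],[0,0,0,0,0,0,1]]]'
python3 -c "
from beads import *
beads('scene','b0');beads('wrist','b0w')"
```

```text
clock: 12.37
position: [0.4066, 0.374, 0.1866]
tcp_rot: [-0.0, 0.002, 1.0, -0.0]
contact_force: [0.0, 0.2, 0.6]
width: 0.0212
R area 584 box [31 32] px [465. 292.] off [ -9. -24.]
B area 115 box [12 23] px [486. 280.] off [-64.  14.]
B area 479 box [35 21] px [488. 307.] off [ 8. 32.]
R area 4283 box [77 87] px [269. 258.] off [ -9. -32.]
B area 2634 box [65 77] px [361. 277.] off [ 8. 42.]
```

```bash
python3 -m pendant '[[[0,0,0,-0.005,-0.006,0.001,1],[0,0,0,-0.004,-0.009,0.001,1],[0,0,0,-0.0061,-0.0091,0,1],[0,0,0,-0.0091,-0.0061,0,1],[0,0,0,-0.0107,-0.0021,0,1],[0,0,0,-0.0107,0.0021,0,1],[0,0,0,-0.0091,0.0061,0,1],[0,0,0,-0.0061,0.0091,0,1],[0,0,0,-0.0021,0.0107,0,1],[0,0,0,0.0021,0.0107,0,1],[0,0,0,0.0061,0.0091,0,1],[0,0,0,0.0091,0.0061,0,1]]]'
cat >> beads.py <<'E'
def find(name,z=.032):
    """bead centres from a wrist shot: distance-transform peaks of the colour masks, warped to a top view at height z"""
    o,im,C=shot("wrist",name);s=4 # px per mm /2
    g=np.arange(-78,78,.5);X=[[c0[0]+x/1e3,c0[1]+y/1e3,z] for x in g for y in g]
    uv=proj(C,X).astype(np.float32).reshape(len(g),len(g),2)
    top=cv2.remap(im,uv[...,0],uv[...,1],cv2.INTER_LINEAR)
    cv2.imwrite(f"pics/{name}_top.png",cv2.resize(top,None,fx=1.5,fy=1.5))
    hs=cv2.cvtColor(top,cv2.COLOR_BGR2HSV);R=[]
    rr=np.hypot(*np.meshgrid(g,g))<72
    M={"R":cv2.inRange(hs,(0,135,40),(8,255,255)),"B":cv2.inRange(hs,(14,0,90),(40,112,255))}
    for k,m in M.items():
        m=cv2.morphologyEx((m>0).astype(np.uint8)*rr.astype(np.uint8),cv2.MORPH_CLOSE,cv2.getStructuringElement(2,(9,9)))
        d=cv2.GaussianBlur(cv2.distanceTransform(m,2,5),(0,0),2);d0=d.copy()
        for _ in range(6):
            i=np.unravel_index(d.argmax(),d.shape)
            if d[i]<12: break
            R.append((k,g[i[0]],g[i[1]],round(float(d0[i])/2,1)));cv2.circle(d,(i[1],i[0]),44,0,-1)
    P=np.array([r[1:3] for r in R])
    for r in R:
        q=min([np.hypot(*(np.array(r[1:3])-t[1:3])) for t in R if t[0]!=r[0]],default=999);print(r,"nearest other",round(q))
    print("TCP off",((np.array(o["position"][:2])-c0)*1000).round(),o["position"][2],np.round(o["contact_force"],1))
E
python3 -c "
from beads import *
find('b1')"
```

```text
clock: 13.47
position: [0.4517, 0.3959, 0.1846]
tcp_rot: [-0.0, 0.001, 1.0, -0.002]
contact_force: [-1.0, -10.5, 2.5]
width: 0.0211
('R', np.float64(17.0), np.float64(-27.5), 15.0) nearest other 42
('R', np.float64(38.0), np.float64(-4.0), 14.8) nearest other 60
('R', np.float64(-15.0), np.float64(-22.5), 14.5) nearest other 33
('R', np.float64(-11.5), np.float64(10.0), 13.8) nearest other 32
('B', np.float64(8.0), np.float64(48.5), 15.0) nearest other 43
('B', np.float64(-41.0), np.float64(-2.5), 14.7) nearest other 32
('B', np.float64(-36.0), np.float64(30.5), 14.4) nearest other 32
('B', np.float64(-14.0), np.float64(-56.0), 6.7) nearest other 34
TCP off [ 9. 27.] 0.18462781831317399 [ -1.  -10.5   2.5]
```

View pics/b1_top.png

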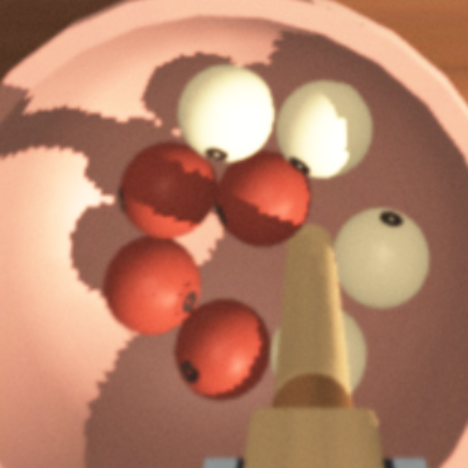

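Viewer count 10. The top view shows the reds and three buffs plainly, with the fourth buff behind the stick at (39,29) mm. Only R(17,-27) and B(8,48) still lack a partner, so I'll keep stirring.

```bash
sed -i 's/if d\[i\]<12/if d[i]<17/' beads.py
python3 -m pendant '[[[0,0,0,0.0107,0.0005,0,1],[0,0,0,0.0107,-0.0021,0,1],[0,0,0,0.0091,-0.0061,0,1],[0,0,0,0.0061,-0.0091,0,1],[0,0,0,0.0021,-0.0107,0,1],[0,0,0,-0.0021,-0.0107,0,1],[0,0,0,-0.0061,-0.0091,0,1],[0,0,0,-0.0091,-0.0061,0,1],[0,0,0,-0.0107,-0.0021,0,1]]]'
python3 -c "
from beads import *
find('b2')"
```

```text
clock: 14.27
position: [0.4417, 0.3417, 0.1862]
tcp_rot: [0.0, 0.001, 1.0, 0.002]
contact_force: [-0.7, 6.6, 1.6]
width: 0.0214
('R', np.float64(9.5), np.float64(-49.0), 14.7) nearest other 34
('R', np.float64(11.5), np.float64(-1.5), 13.8) nearest other 31
('R', np.float64(41.5), np.float64(3.0), 12.9) nearest other 33
('B', np.float64(-17.5), np.float64(-29.0), 15.1) nearest other 34
('B', np.float64(21.0), np.float64(29.0), 15.0) nearest other 32
('B', np.float64(-10.5), np.float64(20.5), 14.7) nearest other 31
('B', np.float64(-32.5), np.float64(0.0), 14.5) nearest other 44
TCP off [ -1. -27.] 0.18623098960151194 [-0.7  6.6  1.6]
```

```bash
python3 -m pendant '[[[0,0,0,-0.0107,0.0005,0,1],[0,0,0,-0.0107,0.0021,0,1],[0,0,0,-0.0085,0.0065,0,1],[0,0,0,-0.0045,0.0095,0,1],[0,0,0,0,0,0,1]]]'
python3 -c "
from beads import *
find('b3')"
```

```text
clock: 14.73
position: [0.4761, 0.3598, 0.1842]
tcp_rot: [-0.001, 0.001, 1.0, -0.001]
contact_force: [-0.7, 0.2, -0.7]
width: 0.021
('R', np.float64(39.0), np.float64(17.5), 14.7) nearest other 36
('R', np.float64(21.5), np.float64(-35.5), 14.5) nearest other 33
('R', np.float64(8.0), np.float64(10.0), 14.1) nearest other 32
('B', np.float64(14.0), np.float64(43.0), 15.0) nearest other 34
('B', np.float64(-6.5), np.float64(-18.0), 14.8) nearest other 32
('B', np.float64(-17.5), np.float64(29.0), 14.7) nearest other 32
('B', np.float64(-32.0), np.float64(2.0), 14.1) nearest other 41
TCP off [33. -9.] 0.18419594850473875 [-0.7  0.2 -0.7]
```

View pics/b3_top.png

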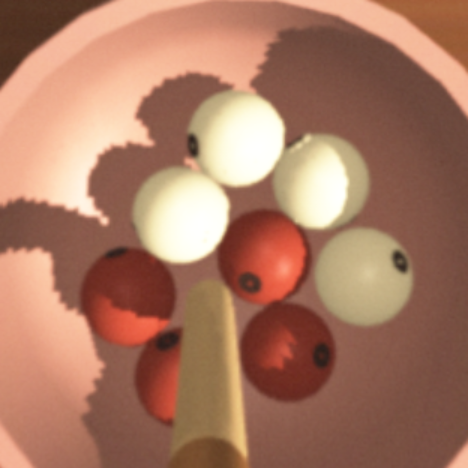

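View 11: the stick's foot is near (33,-9). The fourth red is half behind it at about (47,-20), and B(-32,2) is 41 mm from its nearest red. I'll nudge the middle red towards the buffs, lift the stick clear, and let the beads settle.

```bash
python3 -m pendant '[[[0,0,0,0.003,0.011,0,1],[0,0,0,0.005,0.005,0,1],[0,0,0,0.006,0,0,1],[0,0,0,0,0,-0.02,1],[0,0,0,0,0,-0.03,1],[0,0,0,0,0,-0.03,1],[0,0,0,0,0,0,1],[0,0,0,0,0,0,1],[0,0,0,0,0,0,1]]]'
python3 -c "
from beads import *
find('b4')"
```

```text
clock: 15.53
position: [0.4611, 0.3752, 0.2649]
tcp_rot: [-0.0, 0.001, 1.0, -0.0]
contact_force: [0.3, -0.6, -0.8]
width: 0.0207
('R', np.float64(22.5), np.float64(-36.5), 14.7) nearest other 32
('R', np.float64(-12.0), np.float64(6.5), 14.6) nearest other 31
('R', np.float64(29.0), np.float64(29.0), 10.7) nearest other 31
('R', np.float64(29.0), np.float64(-13.5), 9.8) nearest other 38
('B', np.float64(-34.0), np.float64(30.0), 14.5) nearest other 32
('B', np.float64(-37.5), np.float64(-13.5), 14.5) nearest other 32
('B', np.float64(-1.5), np.float64(35.5), 13.6) nearest other 31
('B', np.float64(-7.5), np.float64(-24.0), 13.6) nearest other 31
TCP off [18.  7.] 0.264869286815442 [ 0.3 -0.6 -0.8]
```

```bash
python3 -m pendant '[[[0,0,0,-0.01,0,-0.02,1],[0,0,0,-0.03,0,-0.01,1],[0,0,0,-0.03,0,0,1],[0,0,0,0,0,0,1]]]'
python3 -c "
from beads import *
find('b5')"
```

```text
clock: 15.92
position: [0.536, 0.3727, 0.2931]
tcp_rot: [0.0, 0.003, 1.0, -0.002]
contact_force: [0.4, -0.8, -0.8]
width: 0.0214
('R', np.float64(-14.0), np.float64(6.5), 14.6) nearest other 31
('R', np.float64(21.5), np.float64(-37.0), 14.5) nearest other 32
('R', np.float64(28.5), np.float64(25.0), 14.3) nearest other 32
('R', np.float64(31.0), np.float64(-7.0), 14.2) nearest other 41
('B', np.float64(-38.5), np.float64(-13.5), 14.1) nearest other 32
('B', np.float64(-34.5), np.float64(30.5), 14.1) nearest other 32
('B', np.float64(-7.0), np.float64(-23.5), 13.8) nearest other 31
('B', np.float64(-1.5), np.float64(35.0), 13.8) nearest other 31
TCP off [93.  4.] 0.2930600325692251 [ 0.4 -0.8 -0.8]
```

Seven beads now have a partner; only R(31,-7) doesn't. Pushing B(-7,-23) about 12 mm towards (+x,+y) closes that gap.

```bash
python3 -m pendant '[[[0,0,0,0.02,-0.007,0,1],[0,0,0,0.035,-0.013,0,1],[0,0,0,0.035,-0.013,0,1],[0,0,0,0.024,-0.009,0,1],[0,0,0,0,0,0.02,1],[0,0,0,0,0,0.03,1],[0,0,0,0,0,0.025,1],[0,0,0,0,0,0.015,1],[0,0,0,0,0,0.01,1],[0,0,0,0,0,0.005,1],[0,0,0,0,0,0,1]]]'
python3 -c "
from beads import *
find('b6')"
```

```text
clock: 16.88
position: [0.4169, 0.3332, 0.1893]
tcp_rot: [-0.001, 0.001, 1.0, -0.001]
contact_force: [-0.2, 0.3, -0.5]
width: 0.0209
('R', np.float64(-9.0), np.float64(9.0), 15.2) nearest other 26
('R', np.float64(29.5), np.float64(25.0), 14.6) nearest other 32
('R', np.float64(30.0), np.float64(-2.0), 10.7) nearest other 43
('B', np.float64(-36.5), np.float64(-11.5), 15.1) nearest other 34
('B', np.float64(-33.5), np.float64(30.5), 14.8) nearest other 33
('B', np.float64(0.5), np.float64(38.0), 12.8) nearest other 31
('B', np.float64(-10.5), np.float64(-17.0), 8.7) nearest other 26
TCP off [-26. -35.] 0.18934323912454037 [-0.2  0.3 -0.5]
```

```bash
python3 -m pendant '[[[0,0,0,-0.005,0.003,0,1],[0,0,0,-0.005,0.003,0,1],[0,0,0,-0.004,0.003,0,1],[0,0,0,0,0,0,1],[0,0,0,0.001,-0.001,-0.02,1],[0,0,0,0,0,-0.03,1],[0,0,0,0,0,-0.035,1],[0,0,0,-0.03,0.012,-0.02,1],[0,0,0,-0.038,0.012,0,1],[0,0,0,-0.035,0.01,0,1],[0,0,0,0,0,0,1]]]'
python3 -c "
from beads import *
find('b7')"
```

```text
clock: 17.85
position: [0.5387, 0.3748, 0.292]
tcp_rot: [-0.0, 0.003, 1.0, -0.001]
contact_force: [0.6, -1.0, -2.9]
width: 0.0213
('R', np.float64(25.0), np.float64(-36.5), 14.4) nearest other 32
('R', np.float64(28.5), np.float64(25.5), 14.3) nearest other 32
('R', np.float64(-3.0), np.float64(16.5), 14.3) nearest other 30
('R', np.float64(34.0), np.float64(-6.0), 14.2) nearest other 31
('B', np.float64(-33.0), np.float64(28.5), 14.4) nearest other 32
('B', np.float64(4.0), np.float64(46.0), 14.1) nearest other 30
('B', np.float64(-29.0), np.float64(-3.0), 14.1) nearest other 32
('B', np.float64(4.0), np.float64(-13.0), 13.2) nearest other 30
('B', np.float64(-25.0), np.float64(-45.0), 9.4) nearest other 51
TCP off [96.  6.] 0.2920426890579554 [ 0.6 -1.  -2.9]
```

All eight beads now have one of the other colour touching them, centres 30–32 mm apart. The ninth "B" at (-25,-45) is a sunlit patch of wall. Next the stick goes back to its hole.

```bash
python3 -m pendant '[[[0,0,0,0.003,-0.018,-0.005,1],[0,0,0,0.0052,-0.035,-0.005,1],[0,0,0,0.0052,-0.035,0,1],[0,0,0,0.0052,-0.035,0,1],[0,0,0,0.0052,-0.035,0,1],[0,0,0,0.0052,-0.035,0,1],[0,0,0,0.0052,-0.035,0,1],[0,0,0,0.0052,-0.035,0,1],[0,0,0,0.0052,-0.035,0,1],[0,0,0,0.0052,-0.035,0,1],[0,0,0,0.0052,-0.035,0,1],[0,0,0,0.0052,-0.035,0,1]]]'
python3 -m pendant '[[[0,0,0,0.0052,-0.035,0,1],[0,0,0,0.0052,-0.035,0,1],[0,0,0,0.0052,-0.035,0,1],[0,0,0,0.0052,-0.035,0,1],[0,0,0,0.0052,-0.033,0,1],[0,0,0,0.0052,-0.025,0,1],[0,0,0,0.0046,-0.015,0,1],[0,0,-6.1,0,0,0,1],[0,0,-6.1,0,0,0,1],[0,0,-6,0,0,0,1],[0,0,0,0,0,0,1]]]'
python3 - <<'E'
from h import *
o,im,D=shot("side","d3");p=np.array(o["position"]);print(p,o["tcp_rot"])
ref=cv2.imread("pics/d2.png")
def axis(I,tag,v0,v1):
    hs=cv2.cvtColor(I,cv2.COLOR_BGR2HSV);m=cv2.inRange(hs,(10,60,90),(28,190,255))
    for v in range(v0,v1,6):
        x=np.where(m[v,310:345])[0]+310;print(tag,v,(x.min(),x.max(),round(x.mean(),1)) if len(x) else None)
v=proj(D,[p-[0,0,.162],p-[0,0,.03]]);print("expected foot,grip",v)
axis(ref,"ref",200,278);axis(im,"now",200,290)
E
```

```text
clock: 18.9
position: [0.4715, -0.0289, 0.3058]
tcp_rot: [0.001, 0.001, 1.0, 0.0]
contact_force: [0.6, -0.6, -0.3]
width: 0.021
clock: 19.82
position: [0.436, -0.2402, 0.3056]
tcp_rot: [0.001, -0.16, 0.987, 0.0]
contact_force: [-0.6, -0.2, -0.2]
width: 0.0211
[ 0.43597925 -0.24016306  0.30563434] [ 5.77310493e-04 -1.59557709e-01  9.87188400e-01  2.59125510e-04]
expected foot,grip [[319.02527946 270.17395021]
 [321.09853452 200.80168273]]
ref 200 (np.int64(310), np.int64(344), np.float64(329.1))
ref 206 (np.int64(311), np.int64(344), np.float64(328.6))
ref 212 (np.int64(310), np.int64(344), np.float64(327.0))
ref 218 (np.int64(310), np.int64(344), np.float64(327.0))
ref 224 (np.int64(310), np.int64(344), np.float64(327.0))
ref 230 (np.int64(310), np.int64(341), np.float64(325.0))
ref 236 (np.int64(310), np.int64(338), np.float64(321.7))
ref 242 (np.int64(310), np.int64(338), np.float64(323.2))
ref 248 (np.int64(310), np.int64(342), np.float64(325.2))
ref 254 (np.int64(310), np.int64(344), np.float64(325.9))
ref 260 (np.int64(310), np.int64(344), np.float64(326.6))
ref 266 (np.int64(31
[... 265 characters left out ...]
.5))
now 218 (np.int64(310), np.int64(344), np.float64(327.0))
now 224 (np.int64(310), np.int64(344), np.float64(327.0))
now 230 (np.int64(310), np.int64(341), np.float64(325.0))
now 236 (np.int64(310), np.int64(338), np.float64(321.3))
now 242 (np.int64(310), np.int64(338), np.float64(322.2))
now 248 (np.int64(310), np.int64(342), np.float64(324.8))
now 254 (np.int64(310), np.int64(344), np.float64(325.9))
now 260 (np.int64(310), np.int64(344), np.float64(326.4))
now 266 (np.int64(310), np.int64(344), np.float64(326.7))
now 272 (np.int64(310), np.int64(344), np.float64(325.8))
now 278 (np.int64(310), np.int64(344), np.float64(327.0))
now 284 (np.int64(310), np.int64(344), np.float64(327.0))
```

```bash
python3 -m pendant '[[[0,0,0,-0.0015,-0.009,-0.008,1],[0,0,0,-0.0018,-0.0088,-0.0086,1],[0,0,0,0,0,0,1],[0,0,0,0,0,0,1]]]'
python3 - <<'E'
from h import *
o,im,D=shot("side","d4");print(o["position"])
ref=cv2.imread("pics/d2.png")
for n,(r0,r1,c0,c1) in {"foot":(258,274,320,336),"mid":(220,256,320,336),"grip":(184,205,318,340)}.items():
    t=ref[r0:r1,c0:c1];w=im[r0-8:r1+8,c0-8:c1+8]
    s=cv2.matchTemplate(w,t,cv2.TM_CCOEFF_NORMED);_,m,_,l=cv2.minMaxLoc(s);print(n,m,np.array(l)-8)
cv2.imwrite("pics/cmp.png",np.hstack([cv2.resize(I[170:330,290:360],None,fx=3.5,fy=3.5) for I in (ref,im)]))
E
```

```text
clock: 20.2
position: [0.4449, -0.2564, 0.322]
tcp_rot: [0.0, -0.156, 0.988, -0.0]
contact_force: [-0.1, 1.1, -1.2]
width: 0.0214
[ 0.44487334 -0.25639226  0.32195131]
foot 0.666801393032074 [-3 -1]
mid 0.8492354154586792 [-2  1]
grip 0.9553560614585876 [-1  0]
```

Run:
```python
from h import *
o,im,C=shot("wrist","w5")
ref=cv2.imread("pics/w4.png")
for I,n in ((ref,"ref"),(im,"now")):
    print(n,[tuple(map(int,I[v,318])) for v in range(200,250,4)])
a=cv2.resize(ref[180:340,260:380],None,fx=2.4,fy=2.4);b=cv2.resize(im[180:340,260:380],None,fx=2.4,fy=2.4)
r,i=cv2.imread("pics/d2.png"),cv2.imread("pics/d4.png")
c,d=[cv2.resize(I[190:330,300:350],None,fx=2.8,fy=2.8) for I in (r,i)]
h=max(x.shape[0] for x in (a,b,c,d));pad=lambda x:cv2.copyMakeBorder(x,0,h-x.shape[0],0,4,0)
cv2.imwrite("pics/cmp.png",np.hstack([pad(x)[:, :] for x in (a,b)]+[])) if 0 else cv2.imwrite("pics/cmp.png",cv2.resize(np.hstack([pad(x) for x in (a,b,c,d)]),None,fx=.9,fy=.9))
print(cv2.imread("pics/cmp.png").shape)
```

```text
ref [(59, 73, 105), (88, 118, 133), (93, 124, 141), (56, 86, 111), (51, 85, 108), (57, 86, 112), (53, 81, 105), (52, 76, 101), (51, 76, 99), (51, 77, 99), (49, 78, 98), (50, 78, 101), (51, 78, 100)]
now [(85, 129, 163), (81, 126, 160), (84, 128, 161), (83, 125, 161), (78, 123, 157), (73, 116, 147), (76, 117, 148), (77, 117, 149), (76, 117, 149), (81, 120, 153), (76, 116, 149), (76, 114, 147), (76, 115, 144)]
(353, 785, 3)
```

View pics/cmp.png

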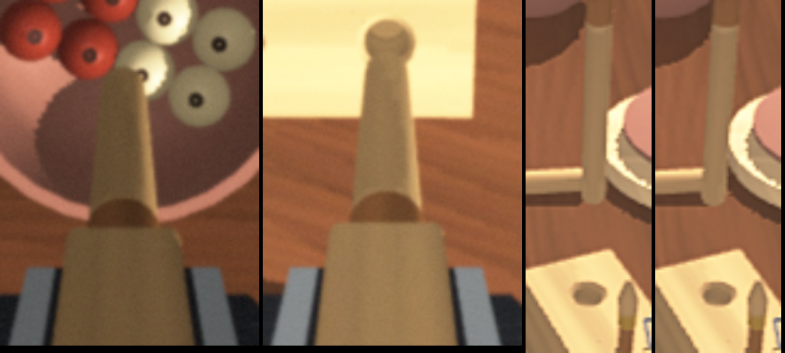

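View 12, comparing after the first grasp with now: the stick has pivoted about 1.6° in the jaws, with the foot about 5 mm towards tool +x. In the side view the foot went from crop x≈68 to 58. I'll tilt the tool back to stand the stick upright and compare again numerically.

```bash
python3 -m pendant '[[[0,-1.6,0,0,0,0,1],[0,0,0,0,0,0,1],[0,0,0,0,0,0,1]]]'
cat > cmp.py <<'E'
from h import *
import sys
o,im,D=shot("side",sys.argv[1]);print(o["position"])
U=lambda I:cv2.resize(I,None,fx=6,fy=6,interpolation=cv2.INTER_CUBIC)
ref=cv2.imread("pics/d2.png")
for I,n in ((ref,"ref"),(cv2.imread("pics/d4.png"),"d4"),(im,"now")):
    g=cv2.cvtColor(I,cv2.COLOR_BGR2GRAY).astype(float);r=[]
    for v in (262,265,268):  # plain table behind: edges of the bright shaft
        p=g[v,308:345];b=np.median(np.r_[p[:5],p[-5:]]);w=np.clip(p-b-25,0,None);r.append(round(308+(w*np.arange(len(p))).sum()/max(w.sum(),1),2))
    col=g[255:285,int(round(r[1]))];print(n,r,"tip row",255+int(np.argmin(np.diff(col))))
E
python3 cmp.py d5
```

```text
clock: 20.55
position: [0.4444, -0.2565, 0.3218]
tcp_rot: [0.014, -0.156, 0.988, 0.002]
contact_force: [0.1, 0.2, -1.2]
width: 0.0209
[ 0.44437315 -0.25654237  0.32184949]
ref [np.float64(343.99), np.float64(308.0), np.float64(332.55)] tip row 266
d4 [np.float64(344.0), np.float64(308.0), np.float64(329.82)] tip row 266
now [np.float64(343.99), np.float64(308.0), np.float64(331.73)] tip row 266
```

Run:
```python
import cv2,numpy as np
for v in (258,266,230):
  for n in ("d2","d4","d5"):
    print(v,n,cv2.cvtColor(cv2.imread(f"pics/{n}.png"),cv2.COLOR_BGR2GRAY)[v-1:v+2,314:346].mean(0).astype(int).tolist())
```

```text
258 d2 [210, 215, 217, 216, 214, 217, 220, 220, 175, 117, 126, 130, 131, 131, 130, 127, 127, 140, 148, 151, 150, 143, 160, 186, 221, 241, 232, 221, 185, 154, 150, 152]
258 d4 [210, 215, 217, 220, 191, 135, 122, 129, 131, 132, 130, 129, 129, 134, 110, 69, 84, 114, 141, 154, 150, 144, 159, 186, 221, 241, 232, 221, 184, 154, 149, 152]
258 d5 [210, 215, 217, 215, 214, 222, 192, 128, 123, 129, 131, 131, 130, 128, 128, 135, 116, 110, 139, 153, 151, 144, 160, 186, 221, 241, 232, 221, 185, 155, 150, 153]
266 d2 [93, 92, 93, 93, 89, 87, 87, 85, 120, 135, 129, 130, 131, 130, 131, 136, 137, 114, 78, 66, 67, 65, 65, 85, 106, 127, 150, 159, 159, 158, 159, 164]
266 d4 [93, 92, 92, 93, 121, 134, 130, 130, 132, 130, 131, 135, 134, 138, 119, 90, 76, 68, 68, 69, 67, 66, 65, 85, 106, 127, 150, 159, 159, 158, 159, 165]
266 d5 [93, 92, 93, 93, 88, 83, 115, 134, 130, 130, 132, 130, 131, 136, 135, 138, 104, 64, 67, 69, 68, 65, 65, 85, 106, 127, 150, 158, 159, 159, 159, 165]
230 d2 [111, 110, 110, 111, 113, 113, 111, 110, 107, 117, 124, 126, 128, 130, 129, 128, 129, 125, 128, 116, 99, 99, 129, 170, 188, 227, 231, 212, 189, 173, 172, 173]
230 d4 [112, 111, 110, 112, 113, 112, 114, 121, 125, 127, 130, 130, 129, 128, 127, 124, 120, 107, 102, 105, 101, 99, 129, 170, 188, 226, 232, 212, 189, 173, 172, 173]
230 d5 [112, 110, 110, 111, 113, 113, 111, 113, 119, 125, 128, 129, 131, 130, 129, 127, 124, 123, 111, 103, 101, 99, 129, 169, 188, 227, 231, 212, 190, 173, 172, 173]
```

```bash
python3 -m pendant '[[[0,-1.2,0,0,0,0,1],[0,0,0,0,0,0,1],[0,0,0,0,0,0,1]]]'
python3 - <<'E'
from h import *
o,im,D=shot("side","d6")
for v in (258,266,230): print(v,cv2.cvtColor(im,cv2.COLOR_BGR2GRAY)[v-1:v+2,314:346].mean(0).astype(int).tolist())
E
```

```text
clock: 20.85
position: [0.4447, -0.2567, 0.322]
tcp_rot: [0.024, -0.157, 0.987, 0.004]
contact_force: [-0.4, -0.3, -0.8]
width: 0.0211
258 [210, 215, 217, 216, 214, 217, 219, 220, 183, 127, 124, 130, 133, 131, 130, 127, 127, 136, 145, 152, 150, 144, 159, 185, 221, 241, 231, 221, 185, 155, 150, 153]
266 [93, 93, 93, 93, 90, 88, 87, 82, 110, 131, 130, 130, 131, 129, 131, 136, 136, 136, 101, 63, 67, 66, 65, 85, 106, 127, 151, 158, 160, 158, 159, 164]
230 [112, 110, 110, 111, 113, 112, 112, 110, 109, 117, 124, 126, 128, 130, 130, 129, 127, 124, 130, 118, 99, 99, 129, 169, 188, 227, 232, 212, 189, 173, 172, 173]
```

The stick is upright again, matching the reference to about 0.2 px. I'll lower it along world z, where each mm down is 0.049 mm in tool x.

```bash
python3 -m pendant '[[[0,0,0,0.001,0,0.02,1],[0,0,0,0.0012,0,0.025,1],[0,0,0,0.001,0,0.02,1],[0,0,0,0.0003,0,0.006,1],[0,0,0,0.0003,0,0.006,1],[0,0,0,0.0003,0,0.006,1],[0,0,0,0,0,0,1]]]'
```

```text
clock: 21.48
position: [0.4449, -0.2565, 0.2386]
tcp_rot: [0.024, -0.157, 0.987, 0.004]
contact_force: [0.5, -0.4, -0.2]
width: 0.0211
```

```bash
python3 -m pendant '[[[0,0,0,0.0003,0,0.006,1],[0,0,0,0.0003,0,0.006,1],[0,0,0,0,0,0,1]]]'
python3 -m pendant '[[[0,0,0,0.0005,0,0.01,1],[0,0,0,0.0005,0,0.01,1],[0,0,0,0,0,0,1]]]'
```

```text
clock: 21.73
position: [0.4446, -0.2563, 0.2259]
tcp_rot: [0.024, -0.157, 0.987, 0.004]
contact_force: [-1.4, -0.9, -0.7]
width: 0.0212
clock: 21.98
position: [0.4439, -0.256, 0.2044]
tcp_rot: [0.023, -0.157, 0.987, 0.005]
contact_force: [-0.3, 0.5, -1.2]
width: 0.0211
```

```bash
python3 -m pendant '[[[0,0,0,0.0005,0,0.01,1],[0,0,0,0.0005,0,0.01,1],[0,0,0,0.0002,0,0.004,1],[0,0,0,0,0,0,1]]]'
python3 -m pendant '[[[0,0,0,0.0001,0,0.002,1],[0,0,0,0,0,0,1]]]'
```

```text
clock: 22.32
position: [0.4441, -0.2562, 0.1813]
tcp_rot: [0.023, -0.157, 0.987, 0.004]
contact_force: [-0.3, 0.1, -0.2]
width: 0.0211
clock: 22.48
position: [0.4449, -0.2566, 0.1806]
tcp_rot: [0.024, -0.157, 0.987, 0.004]
contact_force: [0.4, -0.9, -1.2]
width: 0.0211
```

```bash
python3 -m pendant '[[[0,0,0,0.0001,0,0.002,1],[0,0,0,0,0,0,1]]]'
python3 -m pendant '[[[0,0,0,0.0001,0,0.0015,1],[0,0,0,0,0,0,1]]]'
```

```text
clock: 22.65
position: [0.4449, -0.2565, 0.1787]
tcp_rot: [0.024, -0.157, 0.987, 0.004]
contact_force: [-0.6, 0.6, -0.6]
width: 0.0208
clock: 22.82
position: [0.4451, -0.2566, 0.1776]
tcp_rot: [0.025, -0.157, 0.987, 0.004]
contact_force: [-0.8, -0.9, 3.0]
width: 0.0208
```

Bottom contact at 3 N. Now release, rise, level the tool and return to the lid.

```bash
python3 -m pendant '[[[0,0,0,0,0,0,0.3],[0,0,0,0,0,0,0],[0,0,0,0,0,0,-0.5],[0,0,0,0,0,0,-1],[0,0,0,0,0,0,-1],[0,0,0,-0.001,0,-0.02,-1],[0,0,0,-0.0015,0,-0.03,-1],[0,0,0,-0.0015,0,-0.03,-1],[0,0,0,-0.0015,0,-0.03,-1],[0,2.8,0,-0.0005,0,-0.01,-1],[0,0,6.1,0,0,0,-1],[0,0,6.1,0,0,0,-1]]]'
python3 -m pendant '[[[0,0,6.1,0,0,0,-1],[0,0,0,-0.012,0.024,0,-1],[0,0,0,-0.0165,0.0335,0,-1],[0,0,0,-0.0165,0.0335,0,-1],[0,0,0,-0.0165,0.0335,-0.005,-1],[0,0,0,-0.0165,0.0335,0,-1],[0,0,0,-0.0165,0.0335,0,-1],[0,0,0,-0.0165,0.0335,0,-1],[0,0,0,-0.0165,0.0335,0,-1],[0,0,0,-0.012,0.024,0,-1],[0,0,0,0,0,0,-1],[0,0,0,0,0,0,-1]]]'
python3 - <<'E'
from h import *
o,im,C=shot("wrist","w6");print(o["position"],o["tcp_rot"],rel(o,[.5866,.0299,.054]))
# stick now: side view against the start
s=observe();_,d,_=shot("side","d7");r=cv2.imread("pics/side0.png")
for n,(a,b,c,e) in {"grip":(232,262,316,338),"shaft":(270,290,318,334)}.items():
    m=cv2.matchTemplate(d[a-8:b+8,c-8:e+8],r[a:b,c:e],cv2.TM_CCOEFF_NORMED);_,q,_,l=cv2.minMaxLoc(m);print(n,round(q,3),np.array(l)-8)
_,sc,_=shot("scene","s7")
E
```

```text
clock: 23.82
position: [0.4457, -0.2563, 0.2981]
tcp_rot: [0.0, -0.049, 0.999, -0.0]
contact_force: [0.0, -0.3, -0.6]
width: 0.0853
clock: 24.82
position: [0.5858, 0.0273, 0.3016]
tcp_rot: [-0.001, 0.0, 1.0, -0.0]
contact_force: [0.1, -0.7, 0.3]
width: 0.0857
[0.58580909 0.02732779 0.30160973] [-5.80291832e-04  4.40987545e-04  9.99999728e-01 -1.10487554e-04] [-0.00107599  0.00262775  0.24760808]
grip 0.497 [2 2]
shaft 0.919 [1 0]
```

```bash
python3 -m pendant '[[[0,0,0,-0.0005,0.001,0.02,-1],[0,0,0,-0.0005,0.0015,0.036,-1],[0,0,0,0,0,0.038,-1],[0,0,0,0,0,0.038,-1],[0,0,0,0,0,0.036,-1],[0,0,0,0,0,0.03,-1],[0,0,0,0,0,0.025,-1],[0,0,0,0,0,0.015,-1],[0,0,0,0,0,0.008,-1],[0,0,0,0,0,0,0],[0,0,0,0,0,0,0.5],[0,0,0,0,0,0,1]]]' 60
python3 -m pendant '[[[0,0,0,0,0,0,1],[0,0,0,0,0,0,1],[0,0,0,0,0,0,1]]]'
```

```text
clock: 25.97
position: [0.5876, 0.0277, 0.0579]
tcp_rot: [0.001, 0.002, 1.0, 0.0]
contact_force: [0.5, -0.2, 0.1]
width: 0.0516
clock: 26.22
position: [0.5876, 0.0282, 0.058]
tcp_rot: [0.001, 0.002, 1.0, 0.0]
contact_force: [-2.2, -0.6, 6.6]
width: 0.0292
```

```bash
python3 -m pendant '[[[0,0,0,0,0,-0.005,1],[0,0,0,0,0,-0.015,1],[0,0,0,0,0,-0.03,1],[0,0,0,0,0,-0.035,1],[0,0,0,0,0,-0.035,1],[0,0,0,0,0,-0.035,1],[0,0,0,0,0,-0.02,1],[0,0,0,0,0,0,1]]]'
python3 - <<'E'
from h import *
U=lambda I:cv2.resize(I,None,fx=4,fy=4,interpolation=cv2.INTER_CUBIC)
a,b=cv2.imread("pics/s1.png"),cv2.imread("pics/s7.png")
def mt(a,b,x0,x1,y0,y1,n):
    m=cv2.matchTemplate(U(b[y0-6:y1+6,x0-6:x1+6]),U(a[y0:y1,x0:x1]),cv2.TM_CCOEFF_NORMED);_,q,_,l=cv2.minMaxLoc(m);print(n,round(q,3),np.array(l)/4-6)
# scene, crop->px: 220+x/2,180+y/2
mt(a,b,500,525,300,330,"lug R");mt(a,b,438,452,258,290,"left rim");mt(a,b,445,520,318,330,"front wall");mt(a,b,470,522,254,285,"back rim")
mt(a,b,370,418,335,395,"mug")
# pot centre in the wrist pictures b5/b7 vs b0w: rim fit by same-height shots
E
```

```text
clock: 26.88
position: [0.5885, 0.0279, 0.2369]
tcp_rot: [0.004, 0.002, 1.0, 0.001]
contact_force: [0.5, 0.0, -3.7]
width: 0.0291
lug R 0.967 [-0.5  -0.25]
left rim 0.862 [0.   0.25]
front wall 0.995 [-0.5  -0.25]
back rim 0.993 [-0.25  0.  ]
mug 0.999 [0. 0.]
```

The pot moved by about 1 mm at most and the mug not at all. Carrying the lid to the pot.

```bash
python3 -m pendant '[[[0,0,0,0.005,0.012,0,1],[0,0,0,0.011,0.025,0,1],[0,0,0,0.0145,0.0335,0,1],[0,0,0,0.0145,0.0335,0,1],[0,0,0,0.0145,0.0335,0,1],[0,0,0,0.0145,0.0335,0,1],[0,0,0,0.0145,0.0335,0,1],[0,0,0,0.0145,0.0335,0,1],[0,0,0,0.0145,0.0335,0,1],[0,0,0,0.0145,0.0335,0,1],[0,0,0,0.009,0.022,0,1],[0,0,0,0.0045,0.011,0,1]]]'
python3 -m pendant '[[[0,0,0,0,0,0.015,1],[0,0,0,0,0,0.03,1],[0,0,0,0,0,0.025,1],[0,0,0,0,0,0.015,1],[0,0,0,0,0,0.01,1],[0,0,0,0,0,0,1],[0,0,0,0,0,0,1]]]'
```

```text
clock: 27.88
position: [0.4385, 0.3703, 0.2293]
tcp_rot: [-0.002, -0.001, 1.0, -0.0]
contact_force: [0.1, 0.8, -4.2]
width: 0.0296
clock: 28.47
position: [0.4423, 0.3662, 0.1361]
tcp_rot: [-0.0, 0.002, 1.0, -0.0]
contact_force: [1.2, 0.4, -2.9]
width: 0.0289
```

```bash
python3 -m pendant '[[[0,0,0,0,0,0.004,1],[0,0,0,0,0,0.004,1],[0,0,0,0,0,0.002,1],[0,0,0,0,0,0,1]]]'
python3 -m pendant '[[[0,0,0,0,0,0.002,1],[0,0,0,0,0,0.001,1],[0,0,0,0,0,0,1]]]'
```

```text
clock: 28.8
position: [0.4424, 0.3665, 0.1262]
tcp_rot: [-0.0, 0.002, 1.0, -0.0]
contact_force: [0.3, -0.9, -3.7]
width: 0.029
clock: 29.05
position: [0.4425, 0.3665, 0.1233]
tcp_rot: [-0.0, 0.002, 1.0, -0.0]
contact_force: [-1.0, -0.7, -4.4]
width: 0.0291
```

Past the rim level (0.126) with no contact, so the rim is entering. I'll carry on to home (about 0.116).

```bash
python3 -m pendant '[[[0,0,0,0,0,0.002,1],[0,0,0,0,0,0.002,1],[0,0,0,0,0,0.001,1],[0,0,0,0,0,0,1]]]'
python3 -m pendant '[[[0,0,0,0,0,0.001,1],[0,0,0,0,0,0,1]]]'
```

```text
clock: 29.38
position: [0.4424, 0.3664, 0.118]
tcp_rot: [-0.0, 0.002, 1.0, -0.0]
contact_force: [-0.4, -0.2, -4.0]
width: 0.0292
clock: 29.55
position: [0.4424, 0.3665, 0.1172]
tcp_rot: [-0.0, 0.002, 1.0, 0.0]
contact_force: [-0.7, -0.2, -3.4]
width: 0.0293
```

```bash
python3 -m pendant '[[[0,0,0,0,0,0.001,1],[0,0,0,0,0,0,1]]]'
python3 -m pendant '[[[0,0,0,0,0,0.001,1],[0,0,0,0,0,0,1]]]'
```

```text
clock: 29.72
position: [0.4425, 0.3665, 0.1163]
tcp_rot: [-0.0, 0.002, 1.0, -0.0]
contact_force: [-0.7, -0.6, -4.3]
width: 0.029
clock: 29.88
position: [0.4426, 0.3666, 0.1157]
tcp_rot: [0.0, 0.002, 1.0, 0.0]
contact_force: [-0.8, -0.9, -0.6]
width: 0.0286
```

```bash
python3 -m pendant '[[[0,0,0,0,0,0.0007,1],[0,0,0,0,0,0,1]]]'
python3 -m pendant '[[[0,0,0,0,0,-0.0005,0.3],[0,0,0,0,0,0,0],[0,0,0,0,0,0,-0.5],[0,0,0,0,0,0,-1],[0,0,0,0,0,0,-1],[0,0,0,0,0,-0.015,-1],[0,0,0,0,0,-0.03,-1],[0,0,0,0,0,-0.036,-1],[0,0,0,0,0,-0.04,-1],[0,0,0,0,0,-0.02,-1],[0,0,0,0,0,0,-1],[0,0,0,0,0,0,-1]]]'
python3 - <<'E'
from h import *
U=lambda I:cv2.resize(I,None,fx=4,fy=4,interpolation=cv2.INTER_CUBIC)
def mt(a,b,x0,x1,y0,y1,n):
    m=cv2.matchTemplate(U(b[y0-6:y1+6,x0-6:x1+6]),U(a[y0:y1,x0:x1]),cv2.TM_CCOEFF_NORMED);_,q,_,l=cv2.minMaxLoc(m);print(n,round(q,3),np.array(l)/4-6)
o,w,C=shot("wrist","w8");_,d,_=shot("side","d8");_,s,_=shot("scene","s8");print(o["position"])
S0,D0=cv2.imread("pics/scene0.png"),cv2.imread("pics/side0.png")
mt(S0,s,440,522,255,330,"scene pot+lid");mt(S0,s,218,240,152,206,"scene stick");mt(S0,s,370,418,335,398,"scene mug");mt(S0,s,312,348,208,260,"brush");mt(S0,s,155,202,268,330,"beater")
mt(D0,d,270,335,165,196,"side pot");mt(D0,d,318,338,232,262,"side grip");mt(D0,d,318,334,268,300,"side shaft")
# lid level and seated: disc outline on its height, knob top
hs=cv2.cvtColor(w,cv2.COLOR_BGR2HSV)
m0=cv2.imread("pics/w1.png")
mt(m0,w,225,440,105,315,"wrist lid (TCP differs)")
E
```

```text
clock: 30.05
position: [0.4426, 0.3667, 0.1155]
tcp_rot: [0.0, 0.002, 1.0, 0.0]
contact_force: [-2.2, -2.4, 5.1]
width: 0.0291
clock: 31.05
position: [0.4429, 0.3669, 0.2575]
tcp_rot: [0.001, 0.002, 1.0, 0.001]
contact_force: [-0.0, 0.9, -0.5]
width: 0.0855
[0.44294318 0.36694941 0.25747755]
scene pot+lid 0.996 [-0.5  0. ]
scene stick 0.995 [-0.25  0.5 ]
scene mug 0.999 [0. 0.]
brush 0.992 [0. 0.]
beater 0.998 [0. 0.]
side pot 0.994 [0.25 0.25]
side grip 0.977 [ 1.25 -0.25]
side shaft 0.986 [1. 0.]
wrist lid (TCP differs) 0.846 [-6.  6.]
```

Every part matches the opening pictures to about a pixel, and the gripper is clear of everything. Handing in.

```bash
python3 -c "
from station import *
print(close_job())"
```

```text
the job is handed in; nothing more can be done
None
```

The job is done and handed in at about 31 s of the 72 s: lid set on the bat, beads stirred, stick back in its hole, lid back on the pot. The robot reports no verdict.

**Last checks**
- **Beads:** in the last look before the lid went on, all eight lay in the pot. Each had one of the other colour 30–32 mm away, centre to centre, so touching. A ninth "buff" detection I took to be a sunlit patch of the pot's wall, from its size and place; I did not view that picture. I could not re-check the beads under the lid.
- **Lid:** its rim went in without contact, and the lid touched down about where it should when fully home (within about 1 mm). Its picture matches the start to within 0.5 px.
- **Stick:** it pivoted about 2.8° in the jaws while stirring. I tilted it upright before putting it back, and it met the hole's bottom at 3 N. It now stands about 1 px from its starting picture, a slightly different lean.
- **Other things:** the mug, brush and beater show no movement.

**Disagreements**
- **Pot:** it moved by about 1 mm. I read a 10.5 N side force once while stirring.
- **Poor matches:** one check of the stick's grip matched poorly (0.50), probably because the background had changed, and the final check read 0.98. The last wrist picture of the lid also matched poorly (0.85), as the arm was in a different position; I relied on the fixed cameras.

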